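# Load a balance rack alternately

### The job

Hang the loose jar and then the ochre paint bottle by their hangers on the pivoting bar so that it ends up level: the jar first, on the side away from the jar that already hangs there, then the bottle on the other side, outside that jar. Lay each hook gently on the bar and slide it outwards until it just touches the red end cap and drops fully into the notch there. Do not let the bar tip steeply at any time, push hard on it or its end caps, or disturb the things around or the hangers already on it.

Things in the scene. Friction and masses are not known exactly. Their poses are not given: they have to be found in the camera images.
- rack: Balance rack, fixed on the table: dark base plate 130 x 120 mm, aluminium column, wooden bar pivoted in front of it. Origin on the table straight below the pivot, which is 183 mm up; +x points from the robot's side to the column (column axis at x = +30 mm), +y is the bar's left, z up. A hung hanger's axes lie along the rack's. Push it with no more than 10 N.
- pivot (a point): Middle of the pivoting bar, on the pivot axis; turns with the bar, y along it. Bar 8 mm thick (x), 324 mm long (y), z -7 to +7 mm. Near each end its top has a notch 16 mm long, floor at z = +3 mm, its outer side a red end cap 10 mm long, up to z = +12 mm. Notch centres about 145 mm from the pivot; the bar is clamped up to 9 mm off centre along y, not reported: feel for the cap.
- beam (a joint): Tilt of the bar in rad: 0 level, positive = left (+y) end up; it can turn about 0.22 either way but must stay within 0.16. A weak centring spring (1.3 N m per rad) levels the unloaded bar, so it gives way under the lightest press. The loose jar in a notch turns it by about 0.17 rad, the bottle by about 0.11, the jar already hanging there by about 0.06.
- jar_tab (a point): Centre of the green grip tab of the loose jar's hanger, 153 mm above the jar's base. Tab 10 mm thick along the hanger's x, 20 mm wide along y, 136 to 170 mm above the base (170 mm is the top of all; under it a neck 12 mm wide). A green-capped jar, 46 x 46 x 78 mm, is fixed in the sheet-metal hanger and stands upright on the table; 160 g in all. Axes are the hanger's.
- jar_hook (a point): Middle of the underside of the loose jar's hook, 122 mm above the base; this face rests on the bar. Hook 12 mm wide along y, open to the hanger's +x: strap on the -x side (inner face at x = -7 mm), short lip on the +x side (inner face at x = +7, outer at +11 mm) down to 112 mm above the base. It goes on from the rack's -x side, lip over the bar, disc under it.
- jar_disc (a point): Middle of the top of the flat steel disc on the loose jar, 83 mm above the base (34 mm across). Between disc and lip the gap is 29 mm high, for the bar to enter.
- bottle_tab (a point): Centre of the yellow grip tab of the paint bottle's hanger, 153 mm above the bottle's base. Tab of the same size and place as the jar's. A dropper bottle of ochre paint with a black cap, 25 mm in diameter, 79 mm tall, is fixed in the hanger and stands upright on the table; 100 g in all. Axes are the hanger's.
- bottle_hook (a point): Middle of the underside of the bottle's hook, 122 mm above its base; hook, strap and lip as on the jar's hanger, open to the hanger's +x.
- bottle_disc (a point): Middle of the top of the flat steel disc on the bottle, 83 mm above the base (24 mm across).
- hung_jar_tab (a point): Centre of the black grip tab of a like hanger with a like jar (160 g in all) that already hangs on the bar, 65 mm left or right of the pivot (which side differs), and tilts it. It stays there.
- hung_jar_hook (a point): Middle of the underside of that hanger's hook, resting on the bar's top.
- empty_tab (a point): Centre of the black grip tab of a like, empty hanger (30 g) that hangs 65 mm to the other side of the pivot. It stays there.
- empty_hook (a point): Middle of the underside of the empty hanger's hook.
- jar: The loose jar with its hanger; origin under the middle of the jar's base.
- bottle: The paint bottle with its hanger; origin under the middle of the bottle's base.
- hung_jar: The jar that already hangs on the bar, with its hanger; origin under the middle of its base.
- empty: The empty hanger; origin 122 mm below its hook's underside.
- tape: Bystander: roll of blue tape lying flat, 55 mm across, 18 mm high. Origin under its centre.
- tin: Bystander: jam-jar lid with a checked rim lying flat, 84 mm across, 14 mm high. Origin under its centre.
- pen: Bystander: blue marker pen lying on the table, 120 mm long along its y, 12 mm thick. Origin under its centre.
Things that resemble listed ones, but are neither listed nor needed, are in the scene too. Leave any pink or turquoise look-alike of the empty alone.

How it is judged (in metres and radians):
On the way, in this order (a step that is already met when the one before it is completed fails the run):
1. the jar hangs in the notch on the side away from the jar that hung there, let go, while the bottle is not yet in its notch (((y of hung_jar_tab in the frame of pivot above 0.035 m and z of jar_hook in the frame of pivot between -0.001 and 0.005 m and y of jar_hook in the frame of pivot below -0.12 m) or (y of hung_jar_tab in the frame of pivot below -0.035 m and z of jar_hook in the frame of pivot between -0.001 and 0.005 m and y of jar_hook in the frame of pivot above 0.12 m)) and contact force between the fingers and jar below 0.05 N and not ((y of hung_jar_tab in the frame of pivot above 0.035 m and z of bottle_hook in the frame of pivot between -0.001 and 0.005 m and y of bottle_hook in the frame of pivot above 0.12 m) or (y of hung_jar_tab in the frame of pivot below -0.035 m and z of bottle_hook in the frame of pivot between -0.001 and 0.005 m and y of bottle_hook in the frame of pivot below -0.12 m))), for 0.3 s.
2. the bottle hangs in the other notch, let go, and the jar still in its own (((y of hung_jar_tab in the frame of pivot above 0.035 m and z of jar_hook in the frame of pivot between -0.001 and 0.005 m and y of jar_hook in the frame of pivot below -0.12 m) or (y of hung_jar_tab in the frame of pivot below -0.035 m and z of jar_hook in the frame of pivot between -0.001 and 0.005 m and y of jar_hook in the frame of pivot above 0.12 m)) and ((y of hung_jar_tab in the frame of pivot above 0.035 m and z of bottle_hook in the frame of pivot between -0.001 and 0.005 m and y of bottle_hook in the frame of pivot above 0.12 m) or (y of hung_jar_tab in the frame of pivot below -0.035 m and z of bottle_hook in the frame of pivot between -0.001 and 0.005 m and y of bottle_hook in the frame of pivot below -0.12 m)) and contact force between the fingers and bottle below 0.05 N), for 0.2 s.
At the end, for the whole second after the job is handed in: Jar hook down in the notch away from the jar that hung there, bottle hook down in the other notch (undersides 2 mm or more below the bar's top); the other two hangers still on the bar; bar level within 0.045 rad and at rest (below 0.15 rad/s), hangers at most swaying below 120 mm/s (((y of hung_jar_tab in the frame of pivot above 0.035 m and z of jar_hook in the frame of pivot between -0.001 and 0.005 m and y of jar_hook in the frame of pivot below -0.12 m) or (y of hung_jar_tab in the frame of pivot below -0.035 m and z of jar_hook in the frame of pivot between -0.001 and 0.005 m and y of jar_hook in the frame of pivot above 0.12 m)) and ((y of hung_jar_tab in the frame of pivot above 0.035 m and z of bottle_hook in the frame of pivot between -0.001 and 0.005 m and y of bottle_hook in the frame of pivot above 0.12 m) or (y of hung_jar_tab in the frame of pivot below -0.035 m and z of bottle_hook in the frame of pivot between -0.001 and 0.005 m and y of bottle_hook in the frame of pivot below -0.12 m)) and z of each of hung_jar_hook, empty_hook in the frame of pivot above 0.003 m and value of joint beam between -0.045 and 0.045 rad and velocity of joint beam between -0.15 and 0.15 rad/s and linear speed of each of jar, bottle, hung_jar, empty below 0.12 m/s); the robot touches nothing.
It fails at once if the bar tips steeply (more than 0.16 rad) (value of joint beam above 0.16 rad or value of joint beam below -0.16 rad).
It fails at once if a hanger is pressed against the bar or its end cap with more than 10 N (contact force between any of jar, bottle and rack above 10 N).
It fails at once if a hanger already on the bar is shifted by more than 15 mm along it or knocked off (y of hung_jar_hook in the frame of pivot between -0.05 and 0.05 m or y of any of hung_jar_hook, empty_hook in the frame of pivot above 0.08 m or y of any of hung_jar_hook, empty_hook in the frame of pivot below -0.08 m or height (world z) of any of hung_jar_hook, empty_hook below 0.15 m or y of empty_hook in the frame of pivot between -0.05 and 0.05 m).
It fails at once if the tape, the lid or the pen is moved by more than 20 mm (distance of any of tape, tin, pen from where it was at the start of the episode above 0.02 m).
It also fails if it takes over 72 s, if anything falls off the work surface, if the arm or the gripper's body presses on something with over 40 N, if the wrist force passes 120 N, or if a joint passes its speed limit or range.

### The arm

A 7-joint arm with a two-finger parallel gripper is mounted at the origin on a cart in front of the work surface, level with it; the furniture and walls round the work are solid. World frame = base frame: x ahead of the robot, y to its left, z up, the work surface at z = 0. Lengths are in mm, angles in rad, forces in N, time in s.
With the tool pointing down it reaches from about 400 to 850 mm from the base axis. Payload 4.5 kg.
Tool frame: the origin (TCP) lies midway between the tips of the shut fingers; the grasp point (between the pads) lies 19 mm behind it; z points along the fingers, y is the line along which they close (so a half turn about z gives the same grasp; the last joint's range is limited). The gripper opens to 88 mm and grips with 3 to 60 N. Pads are 18 mm wide; open, the fingers measure 123 mm over their backs; the gripper's body (75 mm by 187 mm) begins 45 mm behind the grasp point.
Start: joints at [-1.189, 0.689, -0.195, 1.565, 0.157, 0.902, -0.215], TCP at [213.001, 587.609, 238.743] pointing down, gripper open.
Joint ranges: [-3.01, 3.01], [-0.46, 2.08], [-1.47, 1.51], [0.13, 2.56], [-1, 4.14], [0.04, 2.09], [-2.66, 2.66]. Speed limits (rad/s): [2.57, 2.57, 3.14, 3.14, 3.14, 3.14, 3.14].

### API

Orientations are given as a unit quaternion [x, y, z, w].
In Python, from cell import read_state, cams, job gives the robot as it stands. The module is installed in compiled form; this text tells all that it offers.
- The arm moves only by the shell command python3 -m creep 'ROWS' [FORCE]. ROWS is JSON, a list that holds one entry, the list of rows, each a list of 7 numbers: the shift along the tool's x, y, z in m, then the turn, a rotation vector about the tool's x, y, z in rad, then the opening in per cent of the stroke, from 0 (shut) to 100 (fully open). A call has 1 to 5 rows; each row shifts and turns the commanded pose from where the row before left it, along the tool's axes as they then stand; what a row does not reach is not made up. A row lasts 1/10 s, in which the tool goes at most 50 mm and 8.59 degrees, less where a joint would pass 70% of its speed; a pose out of reach is approached as far as the arm can. A call with a gripper value outside its range is refused whole. The fingers move at their own pace and stop on an object; FORCE is the grip in N (left out, the last holds). Time passes only in rows, so rows that do not move let the fingers close. It gives the time, the measured TCP pose, the force, the opening and the grip force at its end, in the units of the state.
- read_state(): the state, without advancing time (a new reading comes with each control period).
- cams.read_camera(name): name is "scene" or "side" or "wrist"; returns a dict with "pixels" (480x640x3 uint8, red, green, blue), "depth" (480x640 float32, mm along the optical axis (not along the pixel's ray), 0 where there is no reading), "fov_y" (degrees; the focal length in pixels is half the picture's height over the tangent of half this angle, whatever the lens; pixels are square), "cx", "cy" (the principal point, pixels), "R" (3x3) and "t" (3): a world point X has camera coordinates R X + t; the wrist camera has in their place "mount" (4x4, takes a point from camera to tool coordinates, whose origin is the TCP and whose axes are the flange's). Camera axes: x right, y down, z forward; pixel columns grow to the right and rows downward; lengths in mm; the calibration is good to about 2 mm. The wrist camera is an equidistant fisheye: a pixel r from the principal point sees the ray r / f radians off the axis. A picture is of the moment at which its call begins: read the wrist's pose just before it.
- job.sign_off(): hands the job in; it is judged then, once.
The state is a dict: "time": time; "q": joint angles; "joint_vel": joint speeds; "joint_efforts": joint torques, N m; "ee_pos": TCP position; "tool_rot": TCP orientation; "force": force on the tool from outside, world axes, zero at the start; "wrist_torque": the same for the moment, N m; "width": finger opening in mm; "finger_force": force on a finger pad.
Only numpy, scipy, OpenCV 4.12 (cv2) and the standard library are available. Lean on these libraries where they do the work, as an engineer would, in place of code of your own. Each camera call takes 0.05 s, during which the arm holds its last target. There are 200 camera calls.

## Working session

There is one attempt and no reset: what is moved stays moved. The work goes in short steps, Python scripts to look and compute and a shell command to move; the robot and the scene stay as the last step left them, time stands still between calls to the robot, and variables do not carry over. Pictures are saved under pics/ and viewed, at most 10 in all, crops included, and the job is handed in when it is done.

```bash
mkdir -p pics; cat > h.py <<'E'
import numpy as np, cv2, json
from cell import read_state, cams, job
def cam(n):
    c=cams.read_camera(n); c['f']=240/np.tan(np.radians(c['fov_y'])/2); return c
def pts(c):
    v,u=np.mgrid[0:480,0:640]; d=c['depth']
    P=np.stack([(u-c['cx'])/c['f']*d,(v-c['cy'])/c['f']*d,d],-1)
    return (P-np.array(c['t']))@np.array(c['R'])
def save(c,n): cv2.imwrite('pics/'+n,c['pixels'][:,:,::-1])
E
python3 - <<'E'
from h import *
s=read_state(); print({k:np.round(v,3) for k,v in s.items()})
for n in ('scene','side'):
    c=cam(n); save(c,n+'0.png'); np.savez(n+'0.npz',P=pts(c),px=c['pixels'],d=c['depth'],R=c['R'],t=c['t'],f=c['f'],cx=c['cx'],cy=c['cy'])
    R=np.array(c['R']);print(n,-R.T@np.array(c['t']),R[2],c['fov_y'])
E
```

```text
{'time': np.float64(0.0), 'q': array([-1.189,  0.69 , -0.195,  1.566,  0.157,  0.902, -0.215]), 'joint_vel': array([-0.001,  0.001, -0.001,  0.   ,  0.   ,  0.001,  0.   ]), 'joint_efforts': array([-0.0000e+00, -5.2758e+01, -1.2670e+00, -1.5343e+01, -5.3000e-02,
        6.0000e-03,  0.0000e+00]), 'ee_pos': array([212.861, 586.967, 237.919]), 'tool_rot': array([ 0.173,  0.985, -0.001, -0.   ]), 'force': array([-0.217,  0.069,  0.526]), 'wrist_torque': array([ 0.014,  0.038, -0.048]), 'finger_force': np.float64(0.0), 'width': np.float64(87.818)}
scene [  16.27395891 -591.51198209  890.61359673] [ 0.47950748  0.57706741 -0.66110951] 42.2794210405951
side [166.51248583 881.51586376 610.38678287] [ 0.3982928  -0.77893998 -0.4843711 ] 52.41618393925247
```

View pics/scene0.png

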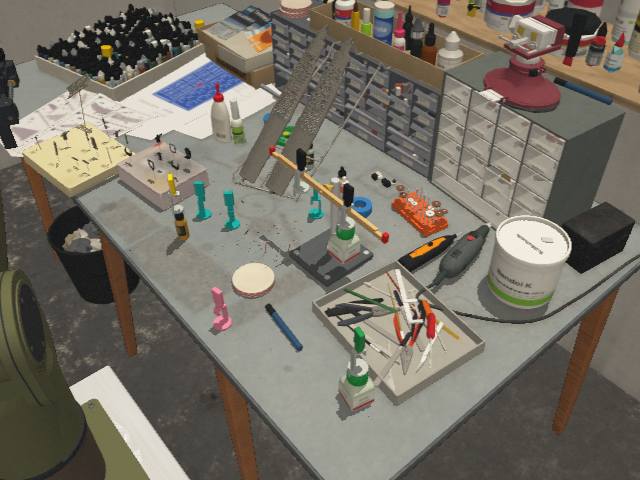

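View pics/side0.png

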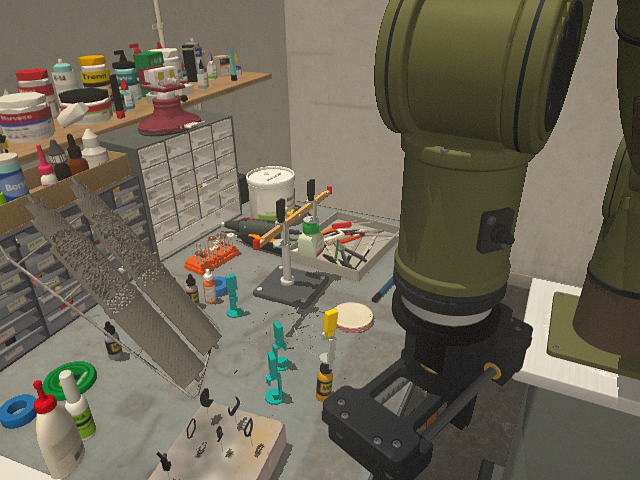

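The scene picture shows the loose jar at about (357,385) with its green tab at (358,340). The bottle is at (181,225) with its yellow tab at (171,183). The bar runs from (272,151) to (385,238), and the hung jar is on its right half, so the loose jar goes to the left end. In the side picture the bottle tab is at (330,323) and the bar's end caps are at (257,242) and (329,190).

```bash
cat > meas.py <<'E'
from h import *
def comp(P,px,lo,hi,box,zr,minn=15):
    hsv=cv2.cvtColor(px,cv2.COLOR_RGB2HSV)
    m=cv2.inRange(hsv,lo,hi)>0
    u0,v0,u1,v1=box; b=np.zeros_like(m); b[v0:v1,u0:u1]=1
    m&=b&(P[...,2]>zr[0])&(P[...,2]<zr[1])&np.isfinite(P[...,2])
    n,L,st,ce=cv2.connectedComponentsWithStats(m.astype(np.uint8))
    return [(P[L==i],ce[i]) for i in range(1,n) if st[i,4]>=minn]
def show(t,cs):
    for p,c in cs:
        print(t,len(p),'px',np.round(c),'med',np.round(np.median(p,0),1),'lo',np.round(np.percentile(p,3,axis=0),1),'hi',np.round(np.percentile(p,97,axis=0),1))
E
python3 - <<'E'
from meas import *
for n,B in (('scene',dict(jar=(320,310,400,420),bot=(160,165,195,245),bar=(262,140,400,250))),('side',dict(bot=(310,300,345,405),bar=(245,175,340,255)))):
    z=np.load(n+'0.npz');P=z['P'];px=z['px']
    if 'jar' in B: show(n+' green',comp(P,px,(50,120,40),(85,255,255),B['jar'],(20,200)))
    show(n+' yellow',comp(P,px,(20,150,120),(34,255,255),B['bot'],(100,200)))
    show(n+' ochre',comp(P,px,(12,120,60),(26,255,255),B['bot'],(5,100)))
    show(n+' red',comp(P,px,(0,170,100),(6,255,255),B['bar'],(130,230),6))
    show(n+' wood',comp(P,px,(8,80,80),(24,255,255),B['bar'],(130,230)))
    show(n+' black',comp(P,px,(0,0,0),(180,255,50),(262,140,400,240) if n=='scene' else (260,170,340,255),(190,245)))
    # base plate
    show(n+' dark',comp(P,px,(0,0,30),(180,90,90),(280,220,390,290) if n=='scene' else (240,255,340,310),(3,14),40))
z=np.load('scene0.npz');P=z['P']
for nm,(u,v) in dict(tin=(253,277),pen=(283,327),tape=(361,207),pink=(220,310),t1=(202,200),t2=(230,210),t3=(316,205),tray=(400,330),traycorn=(316,302),trayfront=(390,395)).items(): print(nm,np.round(P[v,u]))
E
```

```text
scene green 210 px [359. 339.] med [ 430.1 -175.8  158.1] lo [ 426.9 -181.6  130.1] hi [ 436.6 -165.   170.8]
scene green 170 px [358. 380.] med [ 423.9 -183.2   66. ] lo [ 416.6 -188.    55. ] hi [ 441.4 -168.1   74.6]
scene yellow 109 px [171. 184.] med [411.4 347.6 155.1] lo [406.1 341.2 127.2] hi [418.8 358.  171.1]
scene ochre 144 px [182. 227.] med [416.  353.2  39.3] lo [408.1 347.3   7. ] hi [428.1 361.9  54.9]
scene red 33 px [272. 149.] med [594.9 259.6 201. ] lo [591.1 256.8 191.7] hi [600.4 265.6 205.1]
scene red 57 px [385. 237.] med [599.5 -55.3 180.7] lo [596.2 -58.2 168.7] hi [605.4 -48.9 185.9]
scene wood 195 px [285. 161.] med [594.2 219.1 194.1] lo [591.4 184.8 184.2] hi [601.1 255.  199.3]
scene wood 441 px [322. 189.] med [596.9 107.1 187.4] lo [592.5  57.8 176.6] hi [617.7 165.7 194.1]
scene wood 323 px [364. 223.] med [598.5  -3.4 179.2] lo [595.7 -44.1 170.2] hi [605.   37.5 185.4]
scene black 166 px [301. 159.] med [594.7 166.5 226.2] lo [591.5 160.2 202.4] hi [600.8 177.6 242.3]
scene black 190 px [348. 195.] med [596.6  37.9 218.3] lo [594.3  30.9 193.7] hi
[... 1034 characters left out ...]
192.] med [603.1  49.8 206.6] lo [596.6  42.  193.6] hi [606.6  52.9 235.9]
side black 26 px [313. 188.] med [597.4  38.3 218.1] lo [595.9  33.  201.5] hi [598.6  45.2 234.2]
side black 60 px [281. 215.] med [595.5 175.4 214.8] lo [594.  165.1 201.8] hi [602.6 181.4 229.8]
side dark 53 px [330. 259.] med [594.7 -33.1   7.1] lo [575.1 -44.3   4.8] hi [613.9 -21.5   9.1]
side dark 313 px [293. 298.] med [582.7 167.2   9.3] lo [555.4  62.2   3.7] hi [677.7 170.7  13.8]
tin [457. 156.  13.]
pen [426.  17.  12.]
tape [780. 191.  -2.]
pink [348. 100.  44.]
t1 [492. 392.  46.]
t2 [  16. -592.  891.]
t3 [704. 260.   1.]
tray [ 575. -132.   24.]
traycorn [506.  20.  19.]
trayfront [ 473. -211.   11.]
```

```bash
python3 - <<'E'
from meas import *
S=np.load('scene0.npz');D=np.load('side0.npz')
def cr(px,u,v,w,h,k): return cv2.resize(px[v:v+h,u:u+w],None,fx=k,fy=k,interpolation=cv2.INTER_CUBIC)
a=cr(S['px'],330,318,55,95,6);b=cr(S['px'],155,165,45,95,6);c=cr(D['px'],307,300,35,115,5)
H=575;im=np.zeros((H,800,3),np.uint8);x=0
for i in(a,b,c):
    im[:min(H,i.shape[0]),x:x+i.shape[1]]=i[:H,:800-x];x+=i.shape[1]
cv2.imwrite('pics/crop1.png',im[:,:,::-1])
for n,z,lo,hi,box in(('jar',S,(50,120,40),(85,255,255),(320,310,400,360)),('bot',S,(20,150,120),(34,255,255),(160,165,195,200)),('bot',D,(20,150,120),(34,255,255),(310,300,345,345))):
    p=comp(z['P'],z['px'],lo,hi,box,(137,169))[0][0]
    r=cv2.minAreaRect(p[:,:2].astype(np.float32)); print(n,r)
    c=p.mean(0);u,s,v=np.linalg.svd(p-c);print(v[2],s/np.sqrt(len(p)))
E
```

```text
jar ((431.49664306640625, -172.8094482421875), (19.478744506835938, 9.232148170471191), 87.67252349853516)
[-0.99322548 -0.1033307   0.05315923] [9.32333163 5.1818591  2.21013573]
bot ((412.9712219238281, 350.90087890625), (23.263154983520508, 9.223660469055176), 58.29288101196289)
[-0.77838859  0.62772703 -0.00836536] [9.9782904  4.98119054 2.57041712]
bot ((411.3675842285156, 356.00775146484375), (22.716960906982422, 10.798209190368652), 39.58628845214844)
[ 0.76229034 -0.64720664 -0.00608343] [8.9819992  6.28324985 1.98535914]
```

View pics/crop1.png

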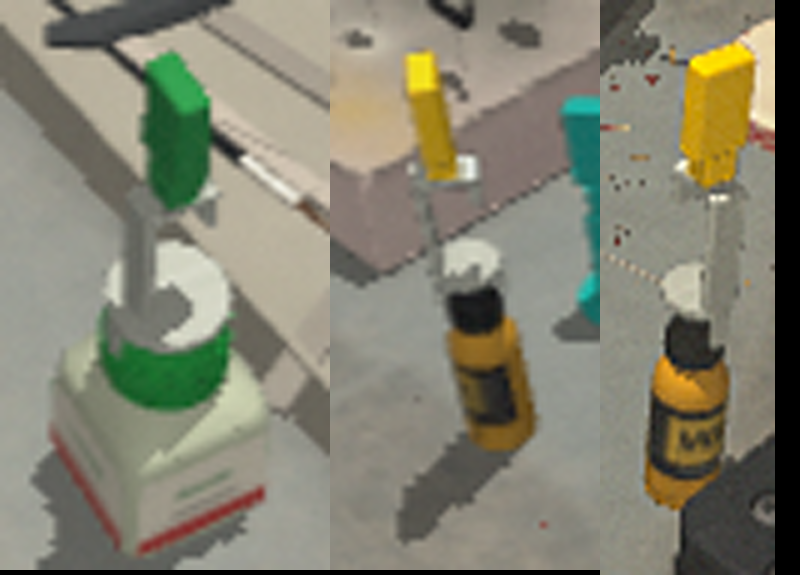

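The crop shows both hangers. In the scene view the jar's strap is on the left with its lip on the right (about (210,200) in the crop), so its +x is roughly world +x. The bottle's strap is also on the left with the lip on the right, which puts its +x at a yaw of about -0.7.

```bash
python3 -m creep '[[[0,0,-0.01,0,0,0.149,60],[0,0,-0.01,0,0,0.149,60],[0,0,-0.01,0,0,0.149,60],[0,0,-0.01,0,0,0.149,60],[0,0,-0.01,0,0,0.149,60]]]' 15
python3 -m creep '[[[0,0,-0.01,0,0,0.149,60],[0,0,-0.01,0,0,0.149,60],[0,0,-0.01,0,0,0.149,60],[0,0,0,0,0,0,60]]]'
python3 -c "
from h import *
s=read_state();print(s['q'],s['ee_pos'],s['tool_rot'],s['force'])"
```

```text
time: 0.6
ee_pos: [212.8, 587.2, 288.7]
tool_rot: [0.522, 0.853, -0.001, 0.0]
force: [-0.0, -0.5, 0.2]
width: 53.0
finger_force: 0.0
time: 1.0
ee_pos: [213.1, 588.2, 319.6]
tool_rot: [0.696, 0.718, 0.001, -0.0]
force: [1.1, 0.0, -0.3]
width: 52.4
finger_force: 0.0
[-1.38221318  0.60989847  0.15538294  1.46916565 -0.10070026  1.06837504
 -1.17537426] [213.10002157 588.15597125 319.61533184] [ 6.96172746e-01  7.17873571e-01  1.00387301e-03 -1.89987163e-04] [ 1.1110811   0.03053648 -0.30756021]
```

```bash

python3 -m creep '[[[-0.04,0.0225,0,0,0,0,60],[-0.04,0.0225,0,0,0,0,60],[-0.04,0.0225,0,0,0,0,60],[-0.04,0.0225,0,0,0,0,60],[-0.04,0.0225,0,0,0,0,60]]]'
python3 -m creep '[[[-0.04,0.0225,0,0,0,0,60],[-0.04,0.0225,0,0,0,0,60],[-0.04,0.0225,0,0,0,0,60],[-0.04,0.0225,0,0,0,0,60],[-0.04,0.0225,0,0,0,0,60]]]'
python3 -m creep '[[[-0.046,-0.0037,0,0,0,0,60],[-0.046,-0.0037,0,0,0,0,60],[-0.046,-0.0037,0,0,0,0,60],[-0.046,-0.0037,0,0,0,0,60],[-0.046,-0.0037,0,0,0,0,60]]]'
python3 -m creep '[[[-0.046,-0.0037,0,0,0,0,60],[-0.046,-0.0037,0,0,0,0,60],[-0.046,-0.0037,0,0,0,0,60],[0,0,0,0,0,0,60]]]'
python3 - <<'E'
from meas import *
s=read_state();print(s['q'],s['ee_pos'],s['tool_rot'])
c=cam('wrist');save(c,'w1.png');print(c['mount'],c['f'],c['cx'],c['cy'],s['force'])
c=cam('scene')
P=pts(c);show('g',comp(P,c['pixels'],(50,120,40),(85,255,255),(320,310,400,360),(137,175)))
E
```

```text
time: 1.5
ee_pos: [332.0, 389.2, 318.1]
tool_rot: [0.694, 0.72, -0.001, 0.0]
force: [0.0, -0.0, 0.2]
width: 52.8
finger_force: 0.0
time: 2.0
ee_pos: [450.6, 193.0, 318.2]
tool_rot: [0.694, 0.72, -0.0, -0.0]
force: [2.0, 1.4, -0.4]
width: 52.8
finger_force: 0.0
time: 2.5
ee_pos: [438.1, -37.4, 318.2]
tool_rot: [0.694, 0.72, -0.0, -0.0]
force: [0.5, 0.5, 1.1]
width: 53.0
finger_force: 0.0
time: 2.9
ee_pos: [430.3, -181.2, 318.4]
tool_rot: [0.699, 0.715, -0.002, 0.001]
force: [-0.8, 0.8, -0.2]
width: 52.9
finger_force: 0.0
[ 0.13836887  0.37976457  0.22891648  1.92538311 -0.10698137  0.84744765
  0.44560391] [ 430.30334751 -181.15554497  318.44387379] [ 0.69884516  0.71526993 -0.00169249  0.00122855]
[[-1.81834889e-04 -9.56338885e-01 -2.92259994e-01  7.50139756e+01]
 [ 9.99999740e-01 -3.77720295e-04  6.13815668e-04 -3.66034177e-01]
 [-6.97408323e-04 -2.92259807e-01  9.56338705e-01 -1.46514735e+02]
 [ 0.00000000e+00  0.00000000e+00  0.00000000e+00  1.00000000e+00]] 371.64829954431775 319.71410853213615 241.98964226745719 [-0.83679961  0.80687052 -0.18885309]
g 188 px [359. 338.] med [ 430.  -175.7  161.3] lo [ 427.4 -181.5  139. ] hi [ 436.5 -164.7  170.9]
```

View pics/w1.png

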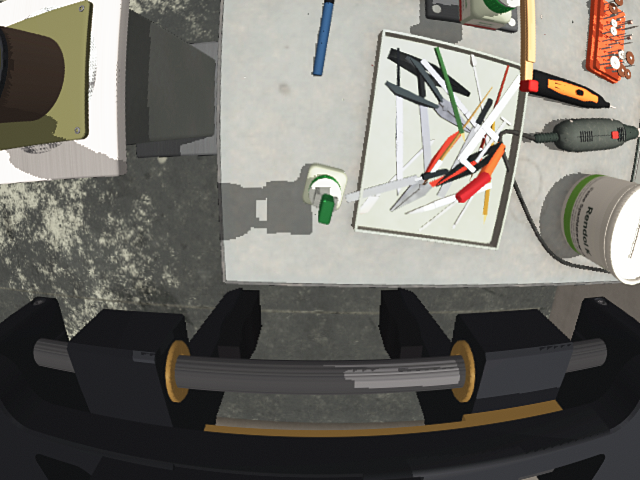

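The wrist view shows the green tab at (327,208), nearly parallel to the tool axes, with the jar lid behind it at (327,185) and the tray to the right.

```bash
cat >> meas.py <<'E'
from scipy.spatial.transform import Rotation as Ro
def wrist():
    s=read_state(); c=cam('wrist'); v,u=np.mgrid[0:480,0:640]
    x=u-c['cx'];y=v-c['cy'];r=np.hypot(x,y)+1e-9;th=r/c['f']
    d=np.stack([np.sin(th)*x/r,np.sin(th)*y/r,np.cos(th)],-1)
    P=d/d[...,2:]*c['depth'][...,None]
    M=np.array(c['mount']);W=Ro.from_quat(s['tool_rot'])
    f=lambda p:(p.reshape(-1,3)@M[:3,:3].T+M[:3,3])@W.as_matrix().T+np.array(s['ee_pos'])
    return c,s,f(P).reshape(480,640,3)
E
python3 - <<'E'
from meas import *
c,s,P=wrist()
def an(cs):
    for p,ce in cs:
        t=p[p[:,2]>p[:,2].max()-6]; r=cv2.minAreaRect(t[:,:2].astype(np.float32)); print('top',len(t),np.round(t.mean(0),1),r)
q=comp(P,c['pixels'],(50,120,40),(85,255,255),(300,170,350,240),(100,200)); show('w',q); an(q)
# jar body: cream
q=comp(P,c['pixels'],(0,0,0),(180,255,255),(290,150,355,240),(40,60),30); show('body',q)
for p,_ in q: print(cv2.minAreaRect(p[:,:2].astype(np.float32)))
E
```

```text
w 337 px [324. 217.] med [ 434.5 -168.3  170. ] lo [ 429.5 -179.3  148.9] hi [ 439.9 -161.   171.9]
top 260 [ 434.5 -170.6  170.3] ((434.5482177734375, -171.04168701171875), (18.70945930480957, 9.676824569702148), 77.75376892089844)
body 632 px [323. 187.] med [ 431.2 -157.6   46.6] lo [ 412.  -188.6   40.9] hi [ 457.5 -147.7   50.6]
((434.97845458984375, -171.25436401367188), (46.270694732666016, 45.602455139160156), 78.49922943115234)
```

```bash

python3 -m creep '[[[0.010,0.0046,0.02,0,0,0,60],[0,0,0.02,0,0,0.115,60],[0,0,0.02,0,0,0.115,60],[0,0,0.02,0,0,0,60],[0,0,0,0,0,0,60]]]'
python3 - <<'E'
from meas import *
c,s,P=wrist();print(s['ee_pos'],s['tool_rot'])
q=comp(P,c['pixels'],(50,120,40),(85,255,255),(250,150,400,330),(160,200))
for p,ce in q: print(len(p),p.mean(0),cv2.minAreaRect(p[:,:2].astype(np.float32)))
E
```

```text
time: 3.55
ee_pos: [435.2, -160.8, 236.7]
tool_rot: [0.772, 0.636, -0.001, -0.003]
force: [-1.1, 0.1, 0.1]
width: 52.6
finger_force: 0.0
[ 435.19659684 -160.84512665  236.67467724] [ 0.77202401  0.63558659 -0.00122958 -0.00266491]
499 [ 435.19443059 -169.17074427  169.3695458 ] ((435.16583251953125, -170.49537658691406), (19.15146255493164, 9.274900436401367), 78.88592529296875)
```

```bash

python3 -m creep '[[[-0.0098,0.0019,0.02,0,0,0.01,60],[0,0,0.03,0,0,0,60],[0,0,0.03,0,0,0,60],[0,0,0,0,0,0,60]]]'
python3 -m creep '[[[0,0,0.01,0,0,0,60],[0,0,0.012,0,0,0,60],[0,0,0,0,0,0,60],[0,0,0,0,0,0,60]]]'
```

```text
time: 4.0
ee_pos: [435.4, -172.3, 157.2]
tool_rot: [0.776, 0.63, -0.001, -0.002]
force: [1.0, 0.1, 0.3]
width: 53.0
finger_force: 0.0
time: 4.4
ee_pos: [437.1, -173.9, 137.7]
tool_rot: [0.777, 0.63, 0.001, 0.001]
force: [-0.2, 0.1, 0.0]
width: 52.9
finger_force: 0.0
```

```bash

python3 -m creep '[[[0.002,-0.001,0.003,0,0,0,60],[0,0,0,0,0,0,0],[0,0,0,0,0,0,0],[0,0,0,0,0,0,0],[0,0,0,0,0,0,0]]]' 15
python3 -m creep '[[[0,0,0,0,0,0,0],[0,0,0,0,0,0,0],[0,0,0,0,0,0,0]]]' 15
for i in 1 2 3; do python3 -c "
from h import *
s=read_state();print(s['ee_pos'],s['force'],s['finger_force'],s['width'])"; done
```

```text
time: 4.9
ee_pos: [435.8, -171.7, 133.8]
tool_rot: [0.777, 0.629, 0.0, 0.0]
force: [-0.0, -0.8, -0.8]
width: 23.4
finger_force: 0.0
time: 5.2
ee_pos: [435.6, -171.6, 133.6]
tool_rot: [0.777, 0.63, -0.0, -0.0]
force: [-0.8, -0.4, -0.3]
width: 9.9
finger_force: 15.0
[ 435.64463158 -171.5656039   133.64912765] [-0.83290455 -0.4053131  -0.34695969] 14.976473045535386 9.898151445638861
[ 435.64463158 -171.5656039   133.64912765] [-0.83290455 -0.4053131  -0.34695969] 14.976473045535386 9.898151445638861
[ 435.64463158 -171.5656039   133.64912765] [-0.83290455 -0.4053131  -0.34695969] 14.976473045535386 9.898151445638861
```

```bash

python3 -m creep '[[[0,0,-0.01,0,0,0,0],[0,0,-0.025,0,0,0,0],[0,0,-0.03,0,0,0,0],[0,0,-0.028,0,0,0,0],[0,0,0,0,0,0,0]]]' 15
python3 -m creep '[[[0,0,0,0,0,-0.1135,0],[0,0,0,0,0,-0.1135,0],[0,0,0,0,0,0,0],[0,0,0,0,0,0,0]]]' 15
python3 - <<'E'
from meas import *
s=read_state();print(s['ee_pos'],s['tool_rot'],s['force'])
for n in('side','scene'):
    z=np.load(n+'0.npz'); show('teal '+n,comp(z['P'],z['px'],(82,120,60),(96,255,255),(180,150,350,410),(0,250),60))
    P=z['P'];px=z['px'];hsv=cv2.cvtColor(px,cv2.COLOR_RGB2HSV)
    m=(cv2.inRange(hsv,(8,80,80),(24,255,255))>0)&(P[...,2]>150)&(P[...,2]<215)&(abs(P[...,0]-600)<15)
    p=P[m];
    for y in range(-40,255,20):
        w=p[abs(p[:,1]-y)<8]
        if len(w)>8: print(y,len(w),np.round([np.percentile(w[:,0],5),np.percentile(w[:,0],95),np.percentile(w[:,2],3),np.percentile(w[:,2],97)],1))
E
```

```text
time: 5.7
ee_pos: [437.6, -172.6, 230.0]
tool_rot: [0.777, 0.629, 0.002, 0.003]
force: [0.2, -0.5, -1.5]
width: 10.1
finger_force: 15.0
time: 6.1
ee_pos: [435.3, -171.5, 226.2]
tool_rot: [0.702, 0.712, -0.0, -0.001]
force: [-0.1, -0.1, -1.7]
width: 9.8
finger_force: 15.0
[ 435.34288116 -171.53154977  226.23764807] [ 7.01716901e-01  7.12455661e-01 -1.22990514e-04 -5.54318158e-04] [-0.07030741 -0.07212334 -1.73939998]
teal side 410 px [233. 297.] med [683.  238.8  46.2] lo [671.4 225.8   3.8] hi [696.6 249.6  92.8]
teal side 970 px [276. 366.] med [501.2 392.2  44.8] lo [482.3 318.7   4. ] hi [530.3 410.4  93.1]
-40 15 [598.7 603.6 170.1 178.8]
-20 22 [598.8 605.8 171.9 184.9]
0 28 [597.5 604.4 171.8 185.8]
20 20 [597.8 604.1 175.7 187.4]
60 34 [597.3 604.5 176.2 189. ]
80 31 [596.1 604.  178.  190. ]
100 30 [596.5 610.2 177.7 194.1]
120 50 [595.4 611.8 179.8 194.3]
140 34 [595.3 602.6 181.5 194.5]
160 14 [588.9 599.3 184.8 200.4]
180 32 [595.  602.1 183.3 196.7]
200 42 [594.8 601.  184.7 198.6]
220 47 [594.5 601.6 186.8 199.5]
240 49 [593.9 600.6 187.8 200.2]
teal scene 326 px [201. 2
[... 162 characters left out ...]
338.   91.6]
teal scene 67 px [315. 197.] med [678.7 231.   50.8] lo [671.9 225.1  43.3] hi [690.5 240.5  73.9]
teal scene 125 px [316. 213.] med [682.2 231.5   4.7] lo [667.7 220.6   1.1] hi [694.2 249.1  24.9]
-40 43 [597.1 604.5 167.9 179. ]
-20 58 [596.7 604.7 170.  183.8]
0 63 [596.1 603.8 170.6 185. ]
20 62 [595.6 604.  172.7 186.6]
40 37 [594.9 604.  173.1 193.9]
60 44 [594.8 602.6 175.3 189.2]
80 56 [594.6 603.1 176.2 189.9]
100 87 [591.9 610.3 178.7 194. ]
120 53 [594.  606.  180.2 192.2]
140 49 [592.4 601.7 180.5 193.8]
160 51 [592.7 600.9 180.3 194.5]
180 12 [591.8 597.2 184.6 204.3]
200 47 [592.1 600.2 183.2 197.6]
220 42 [591.8 599.2 184.7 199.3]
240 34 [591.7 599.2 186.6 199.3]
```

```bash

python3 -m creep '[[[0.015,0.003,-0.001,0,0,0,0],[0.035,0.008,-0.001,0,0,0,0],[0.035,0.008,0,0,0,0,0],[0.035,0.008,0,0,0,0,0],[0.035,0.008,0,0,0,0,0]]]' 15
python3 -m creep '[[[0.035,0.008,0,0,0,0,0],[0.035,0.008,0,0,0,0,0],[0.035,0.008,0,0,0,0,0],[0.035,0.008,0,0,0,0,0],[0.035,0.008,0,0,0,0,0]]]' 15
python3 -m creep '[[[0.035,0.008,0,0,0,0,0],[0.025,0.008,0,0,0,0,0],[0.012,0,0,0,0,0,0],[0,0,0,0,0,0,0],[0,0,0,0,0,0,0]]]' 15
python3 - <<'E'
from meas import *
s=read_state();print(s['ee_pos'],s['tool_rot'],s['force'])
c=cam('side');save(c,'s2.png');P=pts(c)
show('tab',comp(P,c['pixels'],(50,120,40),(85,255,255),(150,100,400,300),(150,300),15))
show('red',comp(P,c['pixels'],(0,170,100),(6,255,255),(245,175,340,265),(130,230),6))
c=cam('scene');save(c,'c2.png');P=pts(c)
show('tab',comp(P,c['pixels'],(50,120,40),(85,255,255),(150,100,400,300),(150,300),15))
show('red',comp(P,c['pixels'],(0,170,100),(6,255,255),(245,140,400,265),(130,230),6))
E
```

```text
time: 6.6
ee_pos: [467.9, -14.7, 228.4]
tool_rot: [0.702, 0.713, -0.0, -0.0]
force: [1.1, -0.9, -1.7]
width: 9.7
finger_force: 15.0
time: 7.1
ee_pos: [504.6, 161.2, 228.3]
tool_rot: [0.701, 0.713, -0.0, -0.0]
force: [0.2, -0.2, -0.8]
width: 9.5
finger_force: 15.0
time: 7.6
ee_pos: [519.0, 230.0, 228.4]
tool_rot: [0.701, 0.713, -0.001, 0.0]
force: [-0.1, -0.7, -2.2]
width: 9.9
finger_force: 15.0
[518.98561687 230.01668554 228.4403466 ] [ 7.01453066e-01  7.12714860e-01 -1.03065950e-03  2.50226529e-04] [-0.12034239 -0.66266509 -2.19011372]
tab 109 px [301. 220.] med [518.9 238.4 249.8] lo [514.8 233.  224.8] hi [523.5 241.5 266.2]
tab 204 px [305. 266.] med [513.  241.9 161.8] lo [502.7 228.9 151.3] hi [532.1 246.4 170.6]
red 13 px [330. 190.] med [599.2 -50.3 178.7] lo [598.1 -54.  171.4] hi [601.8 -46.  183.5]
red 67 px [256. 244.] med [595.9 265.8 198.5] lo [592.5 259.8 189.5] hi [601.7 268.3 206.5]
tab 92 px [249. 152.] med [518.  221.  249.6] lo [513.2 216.9 222.8] hi [523.5 226.1 265.4]
tab 154 px [252. 192.] med [511.  216.  161.5] lo [500.8 211.  151.4] hi [528.  226.9 170.3]
red 35 px [272. 149.] med [594.8 260.2 201. ] lo [591.1 257.8 189.9] hi [600.  265.1 205.1]
red 57 px [385. 237.] med [599.2 -55.1 179.9] lo [596.8 -58.1 169.4] hi [605.  -49.5 186.8]
```

View pics/c2.png

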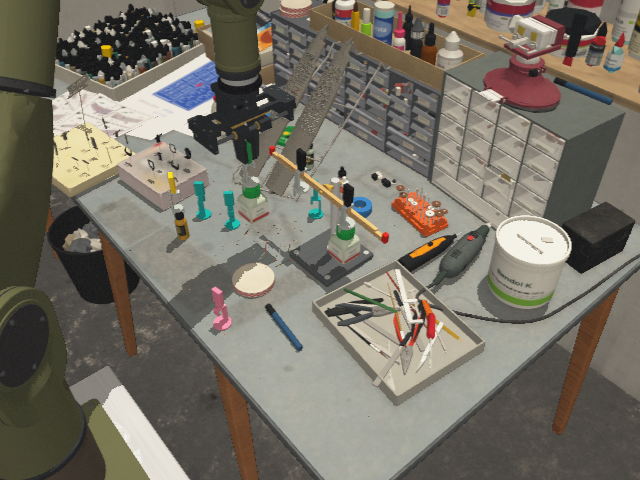

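The picture shows the jar hanging from the gripper at (255,195), just in front of the bar's left end at (272,150). The things round it have not moved. I'll check clearance to the dark chute behind.

```bash
python3 - <<'E'
from h import *
for n in('scene','side'):
    P=np.load(n+'0.npz')['P'].reshape(-1,3)
    for zl,zh in((60,240),(240,330),(330,500)):
      w=P[(P[:,0]>612)&(P[:,0]<760)&(P[:,1]>150)&(P[:,1]<330)&(P[:,2]>zl)&(P[:,2]<zh)]
      print(n,zl,len(w),np.round(w.min(0)) if len(w) else '', np.round(np.percentile(w,5,axis=0)) if len(w) else '')
E
```

```text
scene 60 233 [612. 171.  60.] [675. 216.  62.]
scene 240 0  
scene 330 0  
side 60 397 [613. 166.  60.] [676. 219.  62.]
side 240 0  
side 330 0
```

```bash

python3 -m creep '[[[0,0.015,0,0,0,0,0],[0,0.02,0,0,0,0,0],[0,0.015,0,0,0,0,0],[0,0.008,0,0,0,0,0],[0,0,0,0,0,0,0]]]' 15
python3 -m creep '[[[0,0.008,0,0,0,0,0],[0,0.008,0,0,0,0,0],[0,0.004,0,0,0,0,0],[0,0,0,0,0,0,0],[0,0,0,0,0,0,0]]]' 15
python3 - <<'E'
from meas import *
s=read_state();print(s['ee_pos'],s['tool_rot'],s['force'])
def cr(px,u,v,w,h,k): return cv2.resize(px[v:v+h,u:u+w],None,fx=k,fy=k,interpolation=cv2.INTER_CUBIC)
a=cam('scene')['pixels'];b=cam('side')['pixels']
im=np.hstack([cr(a,240,120,80,120,5),cr(b,225,185,80,120,5)])
cv2.imwrite('pics/i3.png',im[:,:,::-1])
E
```

```text
time: 8.2
ee_pos: [578.3, 231.4, 228.7]
tool_rot: [0.702, 0.713, -0.0, 0.0]
force: [-0.9, 0.4, -2.0]
width: 10.1
finger_force: 15.0
time: 8.7
ee_pos: [597.3, 233.4, 228.6]
tool_rot: [0.701, 0.713, -0.0, -0.0]
force: [-0.8, -0.9, -2.0]
width: 9.6
finger_force: 15.0
[597.25915907 233.37476578 228.58759268] [ 7.00673981e-01  7.13481537e-01 -1.87350002e-04 -1.81660440e-04] [-0.82614866 -0.89674763 -2.0418613 ]
```

View pics/i3.png

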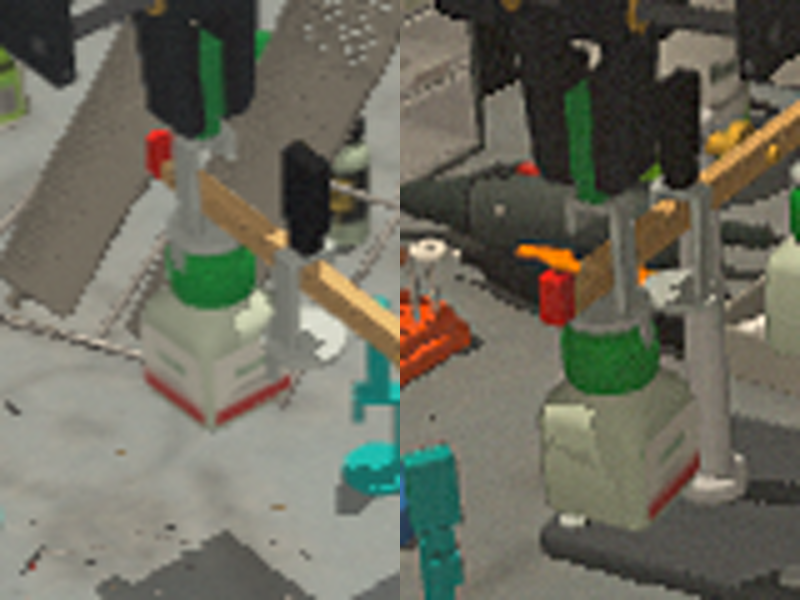

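The jar's hook is round the bar, with the strap in front and the lip behind (left crop about (200,150), cap at (157,152)). Next I'll lower it.

```bash
cat > tilt.py <<'E'
from meas import *
s=read_state();print('tcp',np.round(s['ee_pos'],1),'F',np.round(s['force'],2))
for n in('side','scene'):
    c=cam(n);P=pts(c);px=c['pixels'];hsv=cv2.cvtColor(px,cv2.COLOR_RGB2HSV)
    r=[p for p,_ in comp(P,px,(0,170,100),(6,255,255),(235,140,400,275),(130,235),5) if 585<np.median(p[:,0])<615]
    m=(cv2.inRange(hsv,(8,80,80),(24,255,255))>0)&(abs(P[...,0]-599)<12)&(P[...,2]>150)&(P[...,2]<215)&(P[...,1]>-45)&(P[...,1]<255)
    p=P[m]; a=np.polyfit(p[:,1],p[:,2],1)
    for _ in range(3):
        e=p[:,2]-np.polyval(a,p[:,1]); p=p[abs(e)<9]; a=np.polyfit(p[:,1],p[:,2],1)
    print(n,'tilt',round(a[0],3),'zmid',round(np.polyval(a,105),1),'caps',[np.round([p[:,1].min(),p[:,1].max(),np.median(p[:,2]),len(p)],1) for p in r])
    show(' jartab',comp(P,px,(50,120,40),(85,255,255),(150,100,400,300),(190,300),10))
    show(' bottab',comp(P,px,(20,150,120),(34,255,255),(150,100,400,345),(100,300),10))
E
python3 -m creep '[[[0,0,0.005,0,0,0,0],[0,0,0.005,0,0,0,0],[0,0,0.003,0,0,0,0],[0,0,0,0,0,0,0],[0,0,0,0,0,0,0]]]' 15
python3 tilt.py
python3 -m creep '[[[0,0,0.003,0,0,0,0],[0,0,0.003,0,0,0,0],[0,0,0.003,0,0,0,0],[0,0,0,0,0,0,0],[0,0,0,0,0,0,0]]]' 15
python3 tilt.py
```

```text
time: 9.3
ee_pos: [597.5, 233.3, 215.6]
tool_rot: [0.701, 0.713, -0.0, -0.0]
force: [-0.7, 0.5, -1.7]
width: 9.7
finger_force: 15.0
tcp [597.5 233.3 215.6] F [-0.68  0.51 -1.69]
side tilt 0.059 zmid 187.3 caps [array([-56.7, -45.4, 182.2,  25. ]), array([258. , 269.5, 199. ,  66. ])]
 jartab 102 px [261. 219.] med [597.2 242.1 236.7] lo [592.6 236.  211.6] hi [601.3 244.4 253.5]
 bottab 15 px [291. 212.] med [610.6 113.7 192.9] lo [607.4 105.  186.7] hi [618.9 118.9 195.7]
 bottab 323 px [325. 323.] med [416.9 363.4 155.6] lo [411.1 352.7 130.1] hi [425.8 369.3 171.2]
scene tilt 0.066 zmid 186.5 caps [array([241.7, 266.1, 197.3,  16. ]), array([-59.1, -48.4, 180.1,  56. ])]
 jartab 80 px [282. 141.] med [596.5 224.9 236.9] lo [591.1 222.1 211. ] hi [602.7 229.9 253.1]
 bottab 108 px [172. 182.] med [414.8 352.3 157.9] lo [409.5 347.2 127.8] hi [422.  363.4 171.2]
 bottab 28 px [328. 186.] med [608.2 106.2 191.3] lo [603.7 101.1 185.9] hi [618.5 114.5 195.5]
time: 9.9
ee_pos: [597.4, 233.3, 206.6]
tool_rot: [0.701, 0.713, -0.0, -0.0]
force: [-0.4, -0.2, -1.8]
width: 9.8
finger_force: 15.0
tcp [597.4 233.3 206.6] F [-0.36 -0.19 -1.78]
side tilt 0.036 zmid 186.4 caps [array([-58.1, -46.2, 186.7,  28. ]), array([258. , 270.3, 194.7,  68. ])]
 jartab 97 px [262. 224.] med [597.3 241.9 228.3] lo [592.9 236.1 201.9] hi [601.7 244.4 244.5]
 bottab 318 px [325. 323.] med [416.8 363.3 155.2] lo [411.  352.8 129.4] hi [425.7 369.2 171.4]
scene tilt 0.039 zmid 186.5 caps [array([258.8, 263.8, 190.6,   7. ]), array([-58.6, -49.1, 183.5,  56. ])]
 jartab 71 px [283. 145.] med [596.4 224.5 227.9] lo [591.4 221.2 202.3] hi [601.6 229.6 243.8]
 bottab 106 px [172. 182.] med [414.9 352.  157.5] lo [409.8 347.6 129.4] hi [422.2 363.9 171.8]
 bottab 25 px [329. 186.] med [609.7 106.  189.8] lo [605.5 101.3 183.3] hi [620.8 112.3 195.2]
```

```bash

python3 -m creep '[[[0,0,0.003,0,0,0,0],[0.003,0,0,0,0,0,0],[0.003,0,0,0,0,0,0],[0.003,0,0,0,0,0,0],[0.003,0,0,0,0,0,0]]]' 6
python3 -m creep '[[[0.001,0,0,0,0,0,0],[0.001,0,0,0,0,0,0],[0,0,0,0,0,0,0],[0,0,0,0,0,0,0]]]' 6
python3 tilt.py
python3 -m creep '[[[0.001,0,0,0,0,0,0],[0,0,0,0,0,0,0],[0,0,0,0,0,0,0]]]' 6
python3 -m creep '[[[0.001,0,0,0,0,0,0],[0,0,0,0,0,0,0],[0,0,0,0,0,0,0]]]' 6
python3 tilt.py
```

```text
time: 10.5
ee_pos: [597.3, 245.8, 203.8]
tool_rot: [0.701, 0.714, 0.0, -0.0]
force: [-1.2, 0.3, -1.9]
width: 10.1
finger_force: 6.0
time: 10.9
ee_pos: [597.3, 247.4, 203.8]
tool_rot: [0.701, 0.713, 0.0, -0.0]
force: [-0.9, 1.1, -1.0]
width: 9.8
finger_force: 6.0
tcp [597.3 247.4 203.8] F [-0.9   1.14 -0.96]
side tilt 0.014 zmid 186.0 caps [array([-57.2, -45.6, 189.7,  28. ]), array([259.1, 270.5, 191.9,  66. ])]
 jartab 101 px [257. 229.] med [597.2 255.8 225.1] lo [592.8 250.5 199.8] hi [601.5 257.9 241.5]
 bottab 318 px [325. 323.] med [417.  363.2 155. ] lo [411.5 352.7 129.6] hi [425.6 369.3 171.2]
scene tilt 0.018 zmid 186.4 caps [array([-58.7, -48.4, 186.8,  59. ])]
 jartab 82 px [278. 144.] med [596.4 238.7 224.7] lo [590.8 235.4 199. ] hi [602.4 244.5 240.6]
 bottab 108 px [172. 182.] med [414.7 351.6 157.3] lo [409.5 347.1 130.2] hi [422.2 364.5 170.7]
 bottab 27 px [328. 186.] med [608.7 106.8 191.2] lo [604.   99.1 185.4] hi [619.  112.9 194.7]
time: 11.3
ee_pos: [597.2, 248.3, 203.7]
tool_rot: [0.701, 0.713, 0.0, -0.0]
force: [-0.2, 0.6, -1.4]
width: 10.1
finger_force: 6.0
time: 11.6
ee_pos: [597.2, 249.5, 203.7]
tool_rot: [0.701, 0.714, 0.0, -0.0]
force: [-0.7, 0.5, 0.0]
width: 10.0
finger_force: 6.0
tcp [597.2 249.5 203.7] F [-0.65  0.54  0.  ]
side tilt 0.036 zmid 185.7 caps [array([-57.4, -45.2, 186.2,  30. ]), array([259.5, 269.3, 195. ,  66. ])]
 jartab 98 px [257. 229.] med [596.4 258.2 224.3] lo [592.1 253.3 200.5] hi [601.3 260.4 241.9]
 bottab 320 px [325. 323.] med [416.7 363.  155. ] lo [411.  352.4 129.1] hi [425.4 369.5 171.3]
scene tilt 0.043 zmid 186.4 caps [array([-58.6, -49.1, 182.8,  56. ])]
 jartab 76 px [277. 143.] med [595.7 240.5 225.3] lo [591.3 237.6 200. ] hi [602.5 247.1 241.1]
 bottab 107 px [171. 182.] med [414.6 351.7 157.3] lo [409.9 347.5 129.6] hi [422.2 365.9 170.7]
 bottab 23 px [328. 186.] med [609.5 107.1 191.9] lo [604.4 102.6 184.7] hi [619.5 112.1 194.5]
```

```bash

python3 -m creep '[[[0,0,0.002,0,0,0,0],[0,0,0.003,0,0,0,0],[0,0,0.003,0,0,0,0],[0,0,0.003,0,0,0,0],[0,0,0.003,0,0,0,0]]]' 6
python3 -m creep '[[[0,0,0.002,0,0,0,0],[0,0,0.002,0,0,0,0],[0,0,0.002,0,0,0,0],[0,0,0,0,0,0,0],[0,0,0,0,0,0,0]]]' 6
python3 tilt.py
```

```text
time: 12.2
ee_pos: [597.3, 249.4, 189.5]
tool_rot: [0.701, 0.713, 0.0, -0.0]
force: [0.2, 0.8, -0.6]
width: 9.8
finger_force: 6.0
time: 12.7
ee_pos: [597.3, 249.1, 183.8]
tool_rot: [0.701, 0.713, -0.0, 0.0]
force: [-0.3, -0.3, 0.9]
width: 9.9
finger_force: 6.0
tcp [597.3 249.1 183.8] F [-0.34 -0.25  0.9 ]
side tilt -0.104 zmid 187.7 caps [array([-53.2, -45.1, 209. ,  20. ]), array([258.9, 269.6, 174.1,  62. ])]
 jartab 79 px [257. 237.] med [596.9 258.2 209.3] lo [592.5 253.8 191.4] hi [601.6 259.9 221.8]
 bottab 318 px [325. 323.] med [417. 363. 155.] lo [411.2 352.9 129.3] hi [425.6 368.8 171.2]
scene tilt -0.095 zmid 186.8 caps [array([-58.2, -46.1, 203.9,  66. ])]
 jartab 63 px [278. 150.] med [596.  240.5 207.8] lo [591.5 237.5 193.3] hi [603.5 247.9 221. ]
 bottab 108 px [172. 182.] med [414.5 351.8 158.2] lo [409.6 346.5 128.8] hi [422.4 363.8 171. ]
 bottab 27 px [329. 186.] med [610.6 106.2 189.7] lo [604.9 101.1 184.9] hi [619.6 110.8 196.1]
```

```bash

python3 -m creep '[[[0,0,0.001,0,0,0,0],[0,0,0,0,0,0,0],[0,0,0,0,0,0,14],[0,0,0,0,0,0,18],[0,0,0,0,0,0,30]]]' 6
python3 -m creep '[[[0,0,0,0,0,0,40],[0,0,0,0,0,0,40]]]' 6
python3 tilt.py
python3 -m creep '[[[0,0,-0.01,0,0,0,40],[0,0,-0.02,0,0,0,40],[0,0,-0.03,0,0,0,40],[0,0,-0.03,0,0,0,40],[0,0,-0.03,0,0,0,40]]]' 6
python3 tilt.py
```

```text
time: 13.3
ee_pos: [597.2, 249.6, 182.7]
tool_rot: [0.701, 0.714, 0.0, -0.0]
force: [0.5, -1.1, -0.7]
width: 21.7
finger_force: 0.0
time: 13.5
ee_pos: [597.2, 249.4, 182.7]
tool_rot: [0.701, 0.713, 0.0, -0.0]
force: [-0.6, 0.3, -0.2]
width: 34.6
finger_force: 0.0
tcp [597.2 249.4 182.7] F [-0.62  0.3  -0.19]
side tilt -0.092 zmid 188.1 caps [array([-55.5, -42.7, 206.3,  24. ]), array([258.6, 269.6, 175.3,  63. ])]
 jartab 168 px [260. 236.] med [593.5 255.9 209.6] lo [591.4 242.6 192.3] hi [600.8 260.3 223. ]
 bottab 321 px [325. 323.] med [416.8 363.1 155.5] lo [411.2 352.7 129.5] hi [425.7 369.4 171.5]
scene tilt -0.091 zmid 186.7 caps [array([-57.4, -47.5, 203.7,  66. ])]
 jartab 125 px [275. 150.] med [592.3 243.8 207.1] lo [589.1 238.9 190.6] hi [598.9 257.2 222.1]
 bottab 108 px [172. 182.] med [414.8 351.7 157.6] lo [409.2 347.1 128.6] hi [422.5 364.8 171.1]
 bottab 27 px [329. 186.] med [610.5 105.7 189. ] lo [603.6 100.4 184.4] hi [619.7 111.1 195.5]
time: 14.1
ee_pos: [597.2, 249.2, 304.8]
tool_rot: [0.701, 0.713, 0.0, 0.0]
force: [0.4, 0.3, -0.0]
width: 35.7
finger_force: 0.0
tcp [597.2 249.2 304.8] F [ 0.41  0.33 -0.05]
side tilt -0.091 zmid 188.5 caps [array([-55. , -45.1, 206.1,  25. ]), array([258. , 269.9, 175.4,  63. ])]
 jartab 132 px [259. 237.] med [594.1 258.3 208.4] lo [592.3 243.5 191.1] hi [601.  262.1 222.7]
 bottab 319 px [325. 323.] med [416.9 363.3 155.2] lo [411.  352.4 129.1] hi [425.5 369.3 171.5]
scene tilt -0.091 zmid 186.7 caps [array([258.6, 262.5, 178.6,   9. ]), array([-57.4, -47.3, 203.6,  66. ])]
 jartab 124 px [275. 149.] med [592.9 244.9 208.4] lo [589.7 239.5 191.1] hi [599.2 257.7 221.7]
 bottab 109 px [172. 182.] med [414.9 351.8 158.1] lo [409.7 346.8 128.5] hi [423.3 363.3 170.7]
 bottab 28 px [328. 186.] med [608.8 106.5 189.6] lo [604.7 100.3 184. ] hi [619.8 111.7 195.6]
```

```bash

python3 -m creep '[[[0.015,-0.03,-0.01,0,0,0,40],[0.024,-0.038,0,0,0,0,40],[0.024,-0.038,0,0,0,0,40],[0.024,-0.038,0,0,0,0,40],[0.022,-0.036,0,0,0,0,50]]]' 6
python3 -m creep '[[[0,0,0,0,0,0.14,60],[0,0,0,0,0,0.14,60],[0,0,0,0,0,0.14,60],[0,0,0,0,0,0.14,60],[0,0,0,0,0,0.14,60]]]' 6
python3 -m creep '[[[0,0,0,0,0,0,60],[0,0,0,0,0,0,60]]]' 6
cat > bot.py <<'E'
from meas import *
c,s,P=wrist();save(c,'wb_%d.png'%(s['time']*100))
print(s['ee_pos'],s['tool_rot'],s['q'][6])
for p,ce in comp(P,c['pixels'],(20,150,120),(34,255,255),(150,100,450,330),(155,200)):
    t=p[p[:,2]>165]; print('tab',len(t),ce,t.mean(0),cv2.minAreaRect(t[:,:2].astype(np.float32)))
E
python3 bot.py
python3 - <<'E'
from meas import *
for n in('scene',):
    z=np.load(n+'0.npz');c=cam(n)
    d=np.abs(c['pixels'].astype(int)-z['px']).max(2)
    for nm,(u,v) in dict(tin=(253,277),pen=(283,327),tape=(361,207),pink=(220,310)).items():
        print(nm,(d[v-12:v+12,u-12:u+12]>60).sum())
E
```

```text
time: 14.7
ee_pos: [413.2, 355.9, 312.7]
tool_rot: [0.701, 0.714, -0.0, -0.0]
force: [0.5, 0.8, -0.0]
width: 41.1
finger_force: 0.0
time: 15.2
ee_pos: [415.0, 354.9, 312.7]
tool_rot: [0.904, 0.427, -0.0, -0.0]
force: [0.4, -0.6, -0.9]
width: 53.0
finger_force: 0.0
time: 15.4
ee_pos: [415.1, 355.0, 312.6]
tool_rot: [0.902, 0.431, -0.0, 0.0]
force: [-0.2, 0.4, 0.0]
width: 53.1
finger_force: 0.0
[415.0658539  355.04335677 312.62726956] [ 9.02119158e-01  4.31486961e-01 -1.44063692e-04  8.28552011e-05] -1.1421382773594742
tab 106 [319.39285714 215.47857143] [419.1273093  359.3949241  168.70454277] ((418.34490966796875, 358.6062316894531), (20.306808471679688, 9.877232551574707), 60.526859283447266)
tin 0
pen 0
tape 245
pink 0
```

```bash

python3 -m creep '[[[0.005,0.0005,0.02,0,0,0,60],[0,0,0.02,0,0,-0.08,60],[0,0,0.02,0,0,-0.08,60],[0,0,0.01,0,0,0,60],[0,0,0,0,0,0,60]]]' 6
python3 bot.py
```

```text
time: 16.0
ee_pos: [418.2, 358.1, 241.7]
tool_rot: [0.866, 0.5, -0.001, 0.0]
force: [-0.2, 0.6, 0.0]
width: 52.8
finger_force: 0.0
[418.22121893 358.08901516 241.69522464] [ 8.65950699e-01  5.00127730e-01 -1.27806198e-03  8.50550833e-05] -0.9716521179940945
tab 309 [318.70666667 251.52266667] [417.34592031 357.82804815 169.31633034] ((417.9781494140625, 358.639404296875), (20.130077362060547, 9.740132331848145), 62.90201187133789)
```

```bash

python3 -m creep '[[[0,0,0.03,0,0,-0.02,60],[0,0,0.03,0,0,0,60],[0,0,0.03,0,0,0,60],[0,0,0.01,0,0,0,60],[0,0,0.0075,0,0,0,60]]]' 15
python3 -m creep '[[[0,0,0,0,0,0,60],[0,0,0,0,0,0,60],[0,0,0,0,0,0,0],[0,0,0,0,0,0,0],[0,0,0,0,0,0,0]]]' 15
python3 -m creep '[[[0,0,0,0,0,0,0],[0,0,0,0,0,0,0],[0,0,0,0,0,0,0],[0,0,0,0,0,0,0]]]' 15
```

```text
time: 16.55
ee_pos: [419.4, 358.9, 135.4]
tool_rot: [0.861, 0.509, 0.0, -0.0]
force: [-0.4, 0.3, 0.5]
width: 53.0
finger_force: 0.0
time: 17.05
ee_pos: [419.0, 358.9, 135.8]
tool_rot: [0.861, 0.509, 0.001, -0.0]
force: [-0.8, -0.7, -0.7]
width: 31.3
finger_force: 0.0
time: 17.45
ee_pos: [418.8, 358.7, 135.3]
tool_rot: [0.861, 0.509, 0.0, -0.0]
force: [0.1, 0.0, 1.0]
width: 10.1
finger_force: 15.0
```

```bash

python3 -m creep '[[[0,0,-0.01,0,0,0,0],[0,0,-0.03,0,0,-0.13,0],[0,0,-0.03,0,0,-0.13,0],[0,0,-0.028,0,0,-0.13,0],[0,0,0,0,0,-0.13,0]]]' 15
python3 -m creep '[[[0,0,0,0,0,0,0],[0,0,0,0,0,0,0]]]' 15
python3 tilt.py
```

```text
time: 17.95
ee_pos: [421.0, 359.7, 237.5]
tool_rot: [0.699, 0.715, 0.004, 0.001]
force: [-0.3, -0.0, -1.0]
width: 10.1
finger_force: 15.0
time: 18.15
ee_pos: [418.5, 358.3, 233.2]
tool_rot: [0.702, 0.712, -0.0, -0.0]
force: [-0.2, -0.3, -0.9]
width: 9.9
finger_force: 15.0
tcp [418.5 358.3 233.2] F [-0.19 -0.26 -0.89]
side tilt -0.118 zmid 190.8 caps [array([258.1, 269.6, 174.9,  65. ])]
 jartab 105 px [259. 239.] med [594.  258.8 202.2] lo [591.6 244.3 190.6] hi [601.3 261.7 221. ]
 bottab 176 px [323. 269.] med [418.1 366.8 251.3] lo [414.  359.5 226.8] hi [422.2 369.3 269.3]
 bottab 15 px [326. 341.] med [412.3 372.6 129.8] lo [411.1 370.8 123.5] hi [413.1 373.9 136.8]
scene tilt -0.091 zmid 186.7 caps [array([257.5, 266.1, 178.8,  12. ]), array([-58. , -46.3, 203.3,  65. ])]
 jartab 124 px [275. 149.] med [592.7 244.1 208.8] lo [589.2 238.9 190.8] hi [598.6 257.  221.7]
 bottab 94 px [165. 141.] med [417.3 349.2 252.8] lo [412.  344.9 226. ] hi [421.5 357.3 267.7]
 bottab 29 px [329. 186.] med [609.9 105.9 189.9] lo [604.4 100.4 182. ] hi [620.3 111.8 195.7]
```

```bash

python3 -m creep '[[[-0.015,0.003,0,0,0,0,0],[-0.035,0.0083,0,0,0,0,0],[-0.035,0.0083,0,0,0,0,0],[-0.035,0.0083,0,0,0,0,0],[-0.035,0.0083,0,0,0,0,0]]]' 15
python3 -m creep '[[[-0.035,0.0083,0,0,0,0,0],[-0.035,0.0083,0,0,0,0,0],[-0.035,0.0083,0,0,0,0,0],[-0.035,0.0083,0,0,0,0,0],[-0.035,0.0083,0,0,0,0,0]]]' 15
python3 -m creep '[[[-0.035,0.0083,0,0,0,0,0],[-0.015,0.005,0,0,0,0,0],[-0.0066,0,0,0,0,0,0],[0,0,0,0,0,0,0],[0,0,0,0,0,0,0]]]' 15
python3 tilt.py; python3 -c "
from h import *
print(read_state()['tool_rot'])"
```

```text
time: 18.75
ee_pos: [457.8, 201.4, 232.9]
tool_rot: [0.701, 0.713, -0.001, 0.0]
force: [0.2, 0.2, -0.5]
width: 10.0
finger_force: 15.0
time: 19.25
ee_pos: [501.9, 27.3, 232.9]
tool_rot: [0.701, 0.713, -0.001, -0.0]
force: [-0.8, -0.4, -0.6]
width: 9.8
finger_force: 15.0
time: 19.75
ee_pos: [516.1, -25.2, 232.9]
tool_rot: [0.7, 0.714, -0.0, -0.001]
force: [0.3, 0.2, -0.5]
width: 10.1
finger_force: 15.0
tcp [516.1 -25.2 232.9] F [ 0.3   0.15 -0.53]
side tilt -0.093 zmid 188.5 caps [array([-55.9, -43.4, 206.8,  26. ]), array([258.7, 269.1, 174.1,  60. ])]
 jartab 136 px [259. 236.] med [594.4 258.4 209.3] lo [591.9 243.4 191. ] hi [600.8 261.9 222.7]
 bottab 88 px [360. 170.] med [515.3 -16.5 249. ] lo [510.7 -26.  227.5] hi [520.  -12.8 268.8]
scene tilt -0.089 zmid 186.5 caps [array([257.5, 266.4, 179.9,  12. ]), array([-58.5, -47. , 203.7,  65. ])]
 jartab 118 px [275. 149.] med [592.7 244.6 208.6] lo [589.1 239.6 191.4] hi [599.1 256.4 221.9]
 bottab 86 px [340. 220.] med [514.2 -33.9 253.5] lo [510.5 -36.3 226. ] hi [519.3 -28.7 267.5]
[ 6.99893475e-01  7.14247066e-01  1.08258317e-04 -4.90721185e-04]
```

```bash

python3 -m creep '[[[-0.0015,0.015,0,0,0,0,0],[0,0.02,0,0,0,0,0],[0,0.02,0,0,0,0,0],[0,0.008,0,0,0,0,0],[0,0,0,0,0,0,0]]]' 15
python3 -m creep '[[[0,0.008,0,0,0,0,0],[0,0.008,0,0,0,0,0],[0,0.006,0,0,0,0,0],[0,0,0,0,0,0,0],[0,0,0,0,0,0,0]]]' 15
python3 - <<'E'
from meas import *
def cr(px,u,v,w,h,k): return cv2.resize(px[v:v+h,u:u+w],None,fx=k,fy=k,interpolation=cv2.INTER_CUBIC)
a=cam('scene')['pixels'];b=cam('side')['pixels']
im=np.hstack([cr(a,335,180,80,120,5),cr(b,285,135,80,120,5)])
cv2.imwrite('pics/i4.png',im[:,:,::-1])
E
python3 tilt.py
```

```text
time: 20.35
ee_pos: [580.2, -25.6, 232.9]
tool_rot: [0.7, 0.714, 0.0, -0.0]
force: [0.1, -0.6, -0.3]
width: 10.2
finger_force: 15.0
time: 20.85
ee_pos: [601.6, -26.3, 233.1]
tool_rot: [0.701, 0.713, -0.0, -0.0]
force: [-0.4, -0.3, -1.2]
width: 9.9
finger_force: 15.0
tcp [601.4 -26.3 233.1] F [-0.24 -0.07 -0.6 ]
side tilt -0.081 zmid 188.0 caps [array([259.1, 269.5, 174.9,  63. ])]
 jartab 133 px [259. 236.] med [594.6 257.9 209.5] lo [591.8 242.6 190.9] hi [600.8 261.3 223. ]
 bottab 73 px [323. 165.] med [600.6 -18.4 249.6] lo [596.4 -27.2 227.2] hi [604.5 -13.9 268.9]
scene tilt -0.087 zmid 186.5 caps [array([258.8, 266.2, 178.3,  12. ]), array([-57.8, -47.2, 202.4,  66. ])]
 jartab 123 px [275. 149.] med [592.7 244.7 208.6] lo [589.3 238.4 190.9] hi [599.1 256.6 221.3]
 bottab 69 px [379. 198.] med [599.8 -35.8 254.9] lo [596.2 -38.1 224.7] hi [604.6 -30.2 267.7]
```

View pics/i4.png

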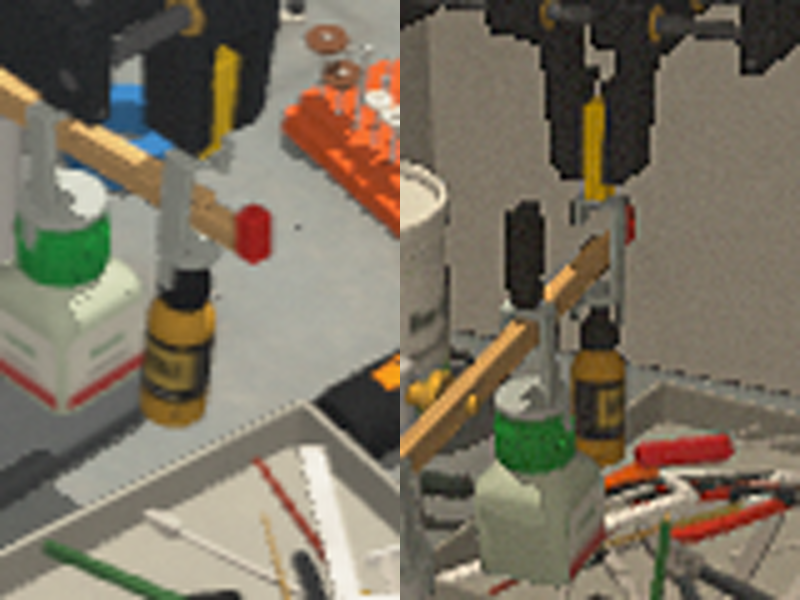

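The bar lies inside the bottle's hook (left crop about (190,190), cap at (255,235)). Next I'll lower it and slide it outwards.

```bash

python3 -m creep '[[[0,0,0.006,0,0,0,0],[0,0,0.006,0,0,0,0],[0,0,0.003,0,0,0,0],[0,0,0.003,0,0,0,0],[0,0,0.003,0,0,0,0]]]' 10
python3 -m creep '[[[0,0,0.003,0,0,0,0],[0,0,0,0,0,0,0],[0,0,0,0,0,0,0]]]' 6
python3 tilt.py
python3 -m creep '[[[-0.003,0,0,0,0,0,0],[-0.003,0,0,0,0,0,0],[-0.003,0,0,0,0,0,0],[0,0,0,0,0,0,0],[0,0,0,0,0,0,0]]]' 6
python3 tilt.py
```

```text
time: 21.55
ee_pos: [601.8, -26.3, 211.9]
tool_rot: [0.701, 0.713, -0.0, -0.0]
force: [0.1, -0.5, 0.1]
width: 9.7
finger_force: 10.0
time: 21.85
ee_pos: [601.8, -26.3, 209.2]
tool_rot: [0.701, 0.713, 0.0, 0.0]
force: [-0.2, 0.5, -0.3]
width: 10.0
finger_force: 6.0
tcp [601.8 -26.3 209.2] F [-0.23  0.51 -0.33]
side tilt -0.045 zmid 188.7 caps [array([-55.9, -45.6, 195. ,  11. ]), array([259.4, 269.6, 184.6,  61. ])]
 jartab 148 px [259. 233.] med [594.  256.6 214.5] lo [591.4 243.  191.9] hi [599.7 261.3 230.8]
 bottab 68 px [323. 175.] med [601.1 -18.5 226.5] lo [597.5 -25.3 202.1] hi [604.8 -14.7 245.3]
scene tilt -0.031 zmid 185.9 caps [array([260.4, 267.2, 186.7,  10. ]), array([-58.3, -48.9, 194.4,  62. ])]
 jartab 139 px [275. 147.] med [592.4 244.6 214. ] lo [589.4 239.1 191.6] hi [600.  256.8 229.4]
 bottab 72 px [378. 209.] med [599.8 -35.5 229.8] lo [596.  -37.6 202.4] hi [605.2 -30.8 244.2]
time: 22.45
ee_pos: [602.0, -35.6, 209.2]
tool_rot: [0.701, 0.713, -0.0, 0.0]
force: [0.5, 0.1, -0.7]
width: 9.7
finger_force: 6.0
tcp [602.  -35.6 209.2] F [ 0.51  0.09 -0.7 ]
side tilt -0.047 zmid 188.7 caps [array([258.6, 270. , 183. ,  61. ])]
 jartab 146 px [259. 234.] med [594.7 256.4 213.5] lo [592.  242.8 191.5] hi [600.9 260.8 230.6]
 bottab 77 px [325. 174.] med [601.6 -27.2 225.3] lo [597.3 -34.4 202.6] hi [606.2 -24.3 244.6]
scene tilt -0.037 zmid 186.4 caps [array([257.3, 267.4, 185.9,  11. ]), array([-60.2, -46.7, 194.2,  64. ])]
 jartab 138 px [275. 147.] med [592.8 244.1 214. ] lo [589.7 238.5 191.9] hi [598.9 255.9 229.3]
 bottab 66 px [382. 212.] med [599.9 -44.9 230.8] lo [595.7 -46.6 203. ] hi [604.9 -39.6 243.9]
```

```bash

python3 -m creep '[[[-0.001,0,0,0,0,0,0],[0,0,0,0,0,0,0],[-0.001,0,0,0,0,0,0],[0,0,0,0,0,0,0]]]' 6
python3 tilt.py | grep -E 'tilt|tcp'
python3 -m creep '[[[-0.001,0,0,0,0,0,0],[0,0,0,0,0,0,0],[0,0,0,0,0,0,0]]]' 6
python3 tilt.py | grep -E 'tilt|tcp'
python3 -m creep '[[[-0.001,0,0,0,0,0,0],[0,0,0,0,0,0,0],[0,0,0,0,0,0,0]]]' 6
python3 tilt.py | grep -E 'tilt|tcp'
```

```text
time: 22.95
ee_pos: [602.0, -37.3, 209.2]
tool_rot: [0.701, 0.713, 0.0, -0.0]
force: [0.5, 0.5, -0.1]
width: 10.1
finger_force: 6.0
tcp [602.  -37.3 209.2] F [ 0.52  0.54 -0.12]
side tilt -0.045 zmid 188.6 caps [array([258.2, 269.2, 182.8,  63. ])]
scene tilt -0.037 zmid 186.5 caps [array([258.6, 267. , 185.3,  11. ]), array([-57.7, -46.8, 195.4,  63. ])]
time: 23.35
ee_pos: [602.0, -38.4, 209.2]
tool_rot: [0.701, 0.713, -0.0, 0.0]
force: [0.5, 0.1, -0.1]
width: 10.0
finger_force: 6.0
tcp [602.  -38.4 209.2] F [ 0.51  0.06 -0.11]
side tilt -0.066 zmid 188.7 caps [array([259. , 270. , 180.8,  64. ])]
scene tilt -0.055 zmid 186.4 caps [array([255.4, 268.4, 184. ,  12. ]), array([-58.3, -48.2, 197.6,  62. ])]
time: 23.75
ee_pos: [602.0, -39.3, 209.2]
tool_rot: [0.701, 0.713, 0.0, 0.0]
force: [0.7, -0.2, 0.5]
width: 9.5
finger_force: 6.0
tcp [602.  -39.3 209.2] F [ 0.65 -0.16  0.46]
side tilt -0.066 zmid 188.6 caps [array([259.8, 270.1, 181.9,  61. ])]
scene tilt -0.055 zmid 186.3 caps [array([259.8, 269.5, 183.5,  10. ]), array([-59.6, -48.3, 198.8,  64. ])]
```

```bash

python3 -m creep '[[[0,0,0.002,0,0,0,0],[0,0,0.002,0,0,0,0],[0,0,0.002,0,0,0,0],[0,0,0.002,0,0,0,0],[0,0,0.001,0,0,0,0]]]' 6
python3 -m creep '[[[0,0,0.001,0,0,0,0],[0,0,0,0,0,0,0],[0,0,0,0,0,0,0]]]' 6
python3 tilt.py | grep -E 'tilt|tcp'
```

```text
time: 24.35
ee_pos: [602.0, -39.3, 200.0]
tool_rot: [0.701, 0.713, -0.0, -0.0]
force: [1.0, 0.1, -0.8]
width: 10.1
finger_force: 6.0
time: 24.65
ee_pos: [602.1, -39.2, 199.2]
tool_rot: [0.701, 0.713, 0.0, 0.0]
force: [0.2, -0.0, 0.4]
width: 9.9
finger_force: 6.0
tcp [602.1 -39.2 199.2] F [ 0.16 -0.    0.41]
side tilt -0.006 zmid 188.8 caps [array([258.3, 270.1, 190.7,  65. ])]
scene tilt 0.009 zmid 186.3 caps [array([253.9, 267.7, 193.3,  13. ]), array([-58.5, -49. , 188.2,  59. ])]
```

```bash

python3 -m creep '[[[0,0,0.001,0,0,0,0],[0,0,0,0,0,0,0],[0,0,0,0,0,0,14],[0,0,0,0,0,0,18],[0,0,0,0,0,0,30]]]' 6
python3 -m creep '[[[0,0,0,0,0,0,40],[0,0,0,0,0,0,40],[0,0,0,0,0,0,40]]]' 6
python3 tilt.py | grep -E 'tilt|tcp'
python3 -m creep '[[[0,0,-0.01,0,0,0,40],[0,0,-0.02,0,0,0,40],[0,0,-0.03,0,0,0,40],[0,0,-0.03,0,0,0,40],[0,0,-0.03,0,0,0,40]]]' 6
python3 -m creep '[[[0,-0.02,-0.03,0,0,0,40],[0,-0.04,-0.02,0,0,0,40],[0,-0.04,0,0,0,0,40],[0,0,0,0,0,0,40],[0,0,0,0,0,0,40]]]' 6
python3 tilt.py
python3 - <<'E'
from meas import *
def cr(px,u,v,w,h,k): return cv2.resize(px[v:v+h,u:u+w],None,fx=k,fy=k,interpolation=cv2.INTER_CUBIC)
c=cam('scene')
cv2.imwrite('pics/f.png',cr(c['pixels'],245,120,160,120,5)[:,:,::-1])
E
```

```text
time: 25.25
ee_pos: [602.0, -39.0, 198.2]
tool_rot: [0.701, 0.714, 0.0, -0.0]
force: [0.3, 0.2, 0.4]
width: 21.7
finger_force: 0.0
time: 25.55
ee_pos: [602.0, -39.2, 198.2]
tool_rot: [0.701, 0.713, 0.0, -0.0]
force: [0.3, 0.3, -0.1]
width: 35.3
finger_force: 0.0
tcp [602.  -39.2 198.2] F [ 0.27  0.35 -0.09]
side tilt -0.008 zmid 188.9 caps [array([-53.4, -45.8, 193.4,   7. ]), array([259.1, 269.8, 190.7,  63. ])]
scene tilt -0.022 zmid 189.0 caps [array([258.1, 267.9, 194.2,  13. ]), array([-58.7, -48.3, 187.7,  61. ])]
time: 26.15
ee_pos: [601.9, -39.3, 320.2]
tool_rot: [0.701, 0.713, 0.0, 0.0]
force: [0.2, 0.7, -0.2]
width: 35.1
finger_force: 0.0
time: 26.65
ee_pos: [501.7, -41.1, 369.3]
tool_rot: [0.701, 0.713, 0.001, 0.0]
force: [1.3, -0.4, 0.0]
width: 34.9
finger_force: 0.0
tcp [501.7 -41.1 369.3] F [ 1.26 -0.43  0.03]
side tilt -0.008 zmid 188.8 caps [array([-55.5, -46.2, 193.7,   5. ]), array([258.5, 269.7, 191.3,  62. ])]
 jartab 162 px [259. 231.] med [594.5 255.5 219.2] lo [591.8 241.5 195.7] hi [601.2 259.6 237.2]
 bottab 95 px [326. 176.] med [599.7 -30.9 218.1] lo [596.5 -44.5 193.3] hi [605.1 -26.9 234.5]
scene tilt -0.001 zmid 187.1 caps [array([259.1, 266.7, 193.1,  13. ]), array([-58.2, -48.9, 188.3,  62. ])]
 jartab 117 px [275. 147.] med [592.2 243.2 214.7] lo [589.8 237.5 193.6] hi [599.2 254.2 234.6]
 bottab 33 px [329. 186.] med [609.8 105.6 189.6] lo [604.7  98.1 182.9] hi [619.2 111.8 194.2]
 bottab 228 px [379. 217.] med [596.9 -41.6 217.4] lo [594.2 -48.5 191.8] hi [604.5 -30.7 233.2]
```

View pics/f.png

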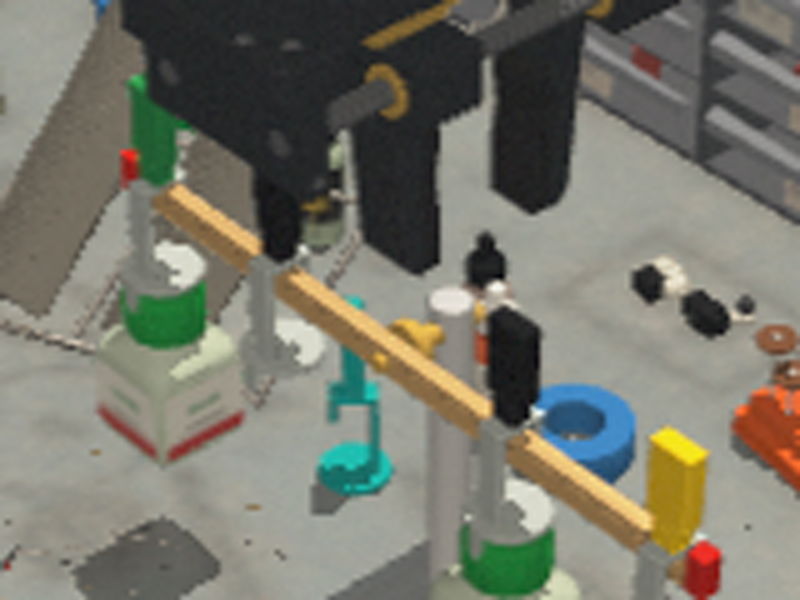

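All four hangers are on the level bar. The jar is next to the left cap (130,165) and the bottle next to the right cap (703,570), both let go.

```bash

python3 -m creep '[[[0,0,0,0,0,0,40],[0,0,0,0,0,0,40],[0,0,0,0,0,0,40],[0,0,0,0,0,0,40],[0,0,0,0,0,0,40]]]' 6
python3 -c "
from h import *
print(job.sign_off())"
```

```text
time: 27.3
ee_pos: [502.1, -41.0, 368.1]
tool_rot: [0.701, 0.713, -0.0, -0.0]
force: [-0.3, -0.6, 0.0]
width: 35.1
finger_force: 0.0
the job is handed in; nothing more can be done
None
```

The job is handed in at about 27 s: jar in the left notch, bottle in the right notch, bar level within about 0.01 rad by the cameras; sign-off gave no verdict, and the bottle was seen about 5 mm off its first position before I gripped it, cause not found.

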